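# Lay out the violin maker's tools for visitors

### The arm

A 6-joint arm with a two-finger parallel gripper is mounted at the origin on the work surface. World frame = base frame: x ahead of the robot, y to its left, z up, the work surface at z = 0. Lengths are in m, angles in rad, forces in N, time in s.
With the tool pointing down it reaches from about 0.35 to 0.85 m from the base axis. Payload 8.1 kg.
Tool frame: the origin (TCP) lies on the mounting face of the last link; the fingertips stand 186 mm ahead of it and the grasp point (between the pads) lies 167 mm ahead of it; z points along the fingers, y is the line along which they close (so a half turn about z gives the same grasp; the last joint's range is limited). The gripper opens to 93 mm and grips with 3 to 60 N. Pads are 15 mm wide; open, the fingers measure 128 mm over their backs; the gripper's body (75 mm by 188 mm) begins 65 mm behind the grasp point.
Start: joints at [1.13, 0.13, 1.488, -0, 1.523, -0.085], TCP at [0.209, 0.562, 0.405] pointing down, gripper open.
Joint ranges: [-2.96, 2.96], [-0.89, 2.26], [0.02, 2.5], [-1.34, 4.48], [0, 2.73], [-2.66, 2.66]. Speed limits (rad/s): [2.39, 2.39, 2.79, 3.14, 3.14, 3.14].

### API

Orientations are given as a rotation vector (axis times angle).
In Python, from plant import read_state, read_camera, camera_params, close_job gives the robot as it stands. The module is installed in compiled form; this text tells all that it offers.
- The arm moves only by the tool servo_tool, never from a script. Its argument "increments" is a list of rows, each an object with "slide": the shift along the tool's x, y, z in mm, a list of three; "dr": the turn, a rotation vector about the tool's x, y, z in rad, a list of three; "jaw": the closure, from 0 (fully open) to 1 (shut). In form: [{"slide": [x, y, z], "dr": [ax, ay, az], "jaw": jaw}, ...]. A call has 1 to 20 rows; each row is the pose to reach, as a shift and turn from the pose commanded when the call began, along the tool's axes at that moment; what a row does not reach only later rows make up. A row lasts 1/10 s, in which the tool goes at most 50 mm and 8.59 degrees, less where a joint would pass 70% of its speed; a pose out of reach is approached as far as the arm can. A call with a gripper value outside its range is refused whole. The fingers move at their own pace and stop on an object; "force" is the grip in N (left out, the last holds). Time passes only in rows, so rows that repeat a pose let the fingers close. It gives the time, the measured TCP pose, the force, the opening and the grip force at its end, in the units of the state.
- read_state(): the state, without advancing time (a new reading comes with each control period).
- read_camera(name): name is "scene" or "top" or "wrist"; returns (picture, depth): 480x640x3 uint8, red, green, blue; 480x640 float32, m along the optical axis (not along the pixel's ray), 0 where there is no reading.
- camera_params(name): a dict with "fx", "fy", "cx", "cy" (pixels), "k1" (the pictures are not rectified: a ray, as slopes to the right and down, at radius r is drawn at 1 + k1 r^2 times it, then the intrinsics apply), "rvec" (rotation vector, rad) and "tvec" (3), from world to camera coordinates, as OpenCV has them. Camera axes: x right, y down, z forward; pixel columns grow to the right and rows downward; lengths in m; the calibration is good to about 2 mm. A picture is of the moment at which its call begins: read the wrist's pose just before it. camera_params takes no time and is no camera call; for the wrist camera it gives the pose at the moment of the call.
- close_job(): hands the job in; it is judged then, once.
The state is a dict: "t": time; "q": joint angles; "dq": joint speeds; "joint_torque": joint torques, N m; "tool_pos": TCP position; "orientation": TCP orientation; "force": force on the tool from outside, world axes, zero at the start; "wrist_torque": the same for the moment, N m; "opening": finger opening in m; "gripper_force": force on a finger pad.
Only numpy, scipy, OpenCV 4.12 (cv2) and the standard library are available. Lean on these libraries where they do the work, as an engineer would, in place of code of your own. Each camera call takes 0.05 s, during which the arm holds its last target. There are 200 camera calls.

### The job

Move the four tools from the grey rests of the dark board into the four bays of the pale tray, each upright in the middle of its own bay and in reverse order, so that visitors across the bench read the row as the maker does: seen from the robot, the tool at the left end of the board goes to the right end of the tray, the second from the left becomes the second from the right, and so on. Set every tool down gently without dropping or tipping it, and leave the jar, the pot and the sanding block where they are.

Things in the scene. Friction and masses are not known exactly. Their poses are not given: they have to be found in the camera images.
- board: the rack to be emptied: dark wooden board 110 (x) x 420 (y) x 14 mm, fixed, carrying four grey felt-covered rests in a row along its y axis at y = +150, +50, -50, -150 mm (which tool's rest is where changes). Origin: centre of its underside, on the bench; +x away from the robot, +y to the robot's left, turned by up to about 7 degrees. Board and tray may be either way round: one nearer the robot, one beyond
- tray: the rack to be filled: pale wooden tray 110 (x) x 420 (y) mm, fixed, floor 12 mm thick, split into four bays in a row along its y axis by beading 5 mm wide rising only 5 mm above the floor (top 17 mm above the bench). Bay centres at x = 0, y = +150, +50, -50, -150 mm, each about 95 (y) x 100 (x) mm, floor 12 mm above the origin. Origin: centre of its underside, on the bench; +x away from the robot, +y to the robot's left, turned by up to about 7 degrees
- plane: brass thumb plane, solid body 60 (x) x 26 (y) x 24 mm high with a steel blade and a dark wooden knob on top reaching 44 mm; about 0.2 kg. Origin: centre of its underside; z up. Grip the body across y (26 mm)
- clamp: spool clamp standing upright: two pale wooden discs 32 mm across and 18 mm thick on a steel rod, lower one 0-18 mm, upper one 34-52 mm above the origin, brass wing nut on top to 63 mm; about 0.07 kg. Origin: centre of its underside, on its axis; z up. Grip the upper disc (32 mm)
- shaver: peg shaver: dark wooden block 70 (x) x 30 (y) x 34 mm high with a steel blade on top and two small screws to 39 mm; about 0.09 kg. Origin: centre of its underside; z up. Grip across y (30 mm)
- gauge: marking gauge: wooden head 26 (x) x 40 (y) x 40 mm high standing on the rest, a pale stem 12 x 12 mm and 80 mm long through it along x at mid-height, and a brass screw on top to 50 mm; about 0.09 kg. Origin: centre of the head's underside; z up. Grip the head across y (40 mm)
- rest_plane: flat rigid rest covered in grey felt, 100 x 86 x 6 mm, fixed on the board, on which the plane lies at the start; two small wooden stops 5 mm high and 36 mm wide (along y) stand on it 68 mm apart along x, in front of and behind the tool, none at its sides. Origin: centre of its underside (top face 6 mm above it); axes parallel to the board's. It never moves, so it still marks the tool's starting place when empty
- rest_clamp: flat rigid rest covered in grey felt, 100 x 86 x 6 mm, fixed on the board, on which the clamp lies at the start; two small wooden stops 5 mm high and 36 mm wide (along y) stand on it 40 mm apart along x, in front of and behind the tool, none at its sides. Origin: centre of its underside (top face 6 mm above it); axes parallel to the board's. It never moves, so it still marks the tool's starting place when empty
- rest_shaver: flat rigid rest covered in grey felt, 100 x 86 x 6 mm, fixed on the board, on which the shaver lies at the start; two small wooden stops 5 mm high and 36 mm wide (along y) stand on it 78 mm apart along x, in front of and behind the tool, none at its sides. Origin: centre of its underside (top face 6 mm above it); axes parallel to the board's. It never moves, so it still marks the tool's starting place when empty
- rest_gauge: flat rigid rest covered in grey felt, 100 x 86 x 6 mm, fixed on the board, on which the gauge lies at the start; two small wooden stops 5 mm high and 36 mm wide (along y) stand on it 88 mm apart along x, in front of and behind the tool, none at its sides. Origin: centre of its underside (top face 6 mm above it); axes parallel to the board's. It never moves, so it still marks the tool's starting place when empty
- jar: amber glass jar, 60 mm across, 80 mm high, at one side of the work; leave alone. Origin: centre of its underside
- sanding_block: cork sanding block 60 x 110 x 30 mm high, at the left of the work; leave alone. Origin: centre of its underside
- pot: white ceramic pot, 76 mm across, 70 mm high, at the other side of the work; leave alone. Origin: centre of its underside
There are look-alikes about, which are no part of the job. What is shaped like the shaver but turquoise is not meant.

How it is judged:
By the outcome, as a careful person would: the job done as asked, in the order asked, and still so for the second after the job is handed in, with the robot touching nothing.
It also fails if it takes over 106 s, if anything falls off the work surface, if the arm or the gripper's body presses on something with over 40 N, if the wrist force passes 120 N, or if a joint passes its speed limit or range.

## Working session

There is one attempt and no reset: what is moved stays moved. The work goes in short steps, Python scripts to look and compute and a tool call to move; the robot and the scene stay as the last step left them, time stands still between calls to the robot, and variables do not carry over. Pictures are saved under pics/ and viewed, at most 14 in all, crops included, and the job is handed in when it is done.

Besides the shell and the picture viewer there is one more tool, called by a JSON object that holds its "op" and its "data", one argument or row to a line. servo_tool: Moves the arm, as the interface text tells. Its arguments: {"type":"object","properties":{"increments":{"type":"array"},"force":{"type":"number"}},"required":["increments"]}

```bash
mkdir -p pics; cat > h.py <<'E'
import numpy as np, cv2
from plant import *
def save(n,im): cv2.imwrite('pics/'+n+'.png',im[:,:,::-1])
def cloud(name,depth,p):
    v,u=np.mgrid[0:480,0:640]
    K=np.array([[p['fx'],0,p['cx']],[0,p['fy'],p['cy']],[0,0,1.]])
    un=cv2.undistortPoints(np.stack([u,v],-1).reshape(-1,1,2).astype(np.float64),K,np.array([p['k1'],0,0,0.])).reshape(480,640,2)
    R=cv2.Rodrigues(np.array(p['rvec']))[0]; t=np.array(p['tvec'])
    ray=np.concatenate([un,np.ones((480,640,1))],-1)
    X=(ray*depth[...,None]-t)@R
    return X, ray@R, -R.T@t
def onplane(ray,c,uv,z):
    r=ray[int(round(uv[1])),int(round(uv[0]))]; return c+r*(z-c[2])/r[2]
E
python3 - <<'E'
from h import *
print(read_state())
for n in ['top','scene']:
    im,d=read_camera(n); p=camera_params(n); save(n+'0',im); np.savez(n+'0.npz',im=im,d=d); print(n,p)
E
```

```text
{'t': 0.0, 'q': array([ 1.12960243e+00,  1.31138116e-01,  1.48922832e+00, -8.80856633e-06,
        1.52297464e+00, -8.54134751e-02]), 'dq': array([-5.23434340e-04,  6.62784792e-04, -1.22916315e-03,  4.37668522e-05,
       -1.51607031e-03, -3.75322842e-04]), 'joint_torque': array([-5.22919217e-04, -5.59842074e+01, -4.91750658e+01,  7.67050311e-02,
        3.56122339e-02, -1.55974858e-04]), 'tool_pos': array([0.20889015, 0.56223605, 0.40372889]), 'orientation': array([-5.55835845e-01, -3.09157535e+00,  2.65498802e-03]), 'force': array([ 0.31420446, -0.62417011, -0.75514165]), 'wrist_torque': array([ 0.01963933, -0.02621476, -0.04363665]), 'gripper_force': 0.0, 'opening': 0.093337400516743}
top {'fx': 538.4714581020286, 'fy': 538.4714581020286, 'cx': 319.4397030897764, 'cy': 236.680351888879, 'k1': -0.10211517390924323, 'rvec': array([ 2.21009342, -2.15150628,  0.11735646]), 'tvec': array([-0.02485709,  0.48677706,  1.31085155])}
scene {'fx': 434.8221397508404, 'fy': 434.8221397508404, 'cx': 324.3318818848939, 'cy': 234.49528555341743, 'k1': -0.05170252321060637, 'rvec': array([ 1.10077545,  2.4297177 , -0.92496711]), 'tvec': array([ 0.33267103, -0.2395695 ,  1.19566839])}
```

View pics/top0.png

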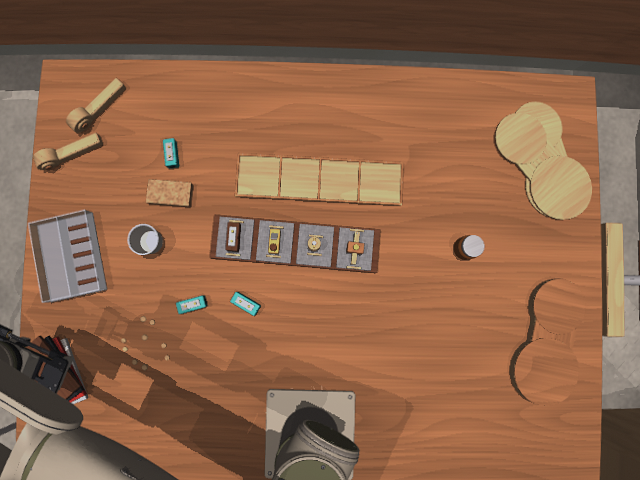

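View pics/scene0.png

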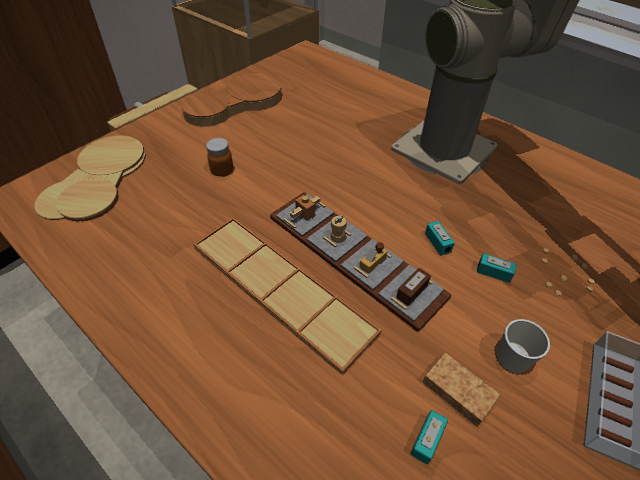

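The top view shows, from the left: shaver (232,236), plane (275,240), clamp (315,243) and gauge (356,248). The tray lies beyond them, with its bays centred around (258,177) to (380,184). The turquoise look-alikes are elsewhere on the bench.

```bash
python3 - <<'E'
from h import *
f=np.load('top0.npz'); im=f['im']; d=f['d']; p=camera_params('top'); X,ray,c=cloud('top',d,p)
print('cam',c, 'bench z',np.median(X[320:380,400:450,2]))
hsv=cv2.cvtColor(im,cv2.COLOR_RGB2HSV)
def comp(m,name,z,amin):
    n,l,s,cen=cv2.connectedComponentsWithStats(m.astype(np.uint8))
    for i in range(1,n):
        if s[i,4]<amin: continue
        ys,xs=np.where(l==i)
        P=np.array([onplane(ray,c,(x,y),z) for x,y in zip(xs,ys)])
        r=cv2.minAreaRect((P[:,:2]*1000).astype(np.float32)); print(name,s[i],cen[i].round(1),'rect mm',np.round(r[0],1),np.round(r[1],1),round(r[2],1),'zmed',np.median(X[ys,xs,2]).round(4))
roi=np.zeros((480,640),bool); roi[140:280,200:420]=1
comp(roi&(hsv[...,1]<45)&(hsv[...,2]>70),'grey',.020,300)
comp(roi&(hsv[...,2]>175)&(hsv[...,1]<150)&(np.mgrid[0:480,0:640][0]<212),'bay',.012,300)
comp(roi&(X[...,2]>.032)&(X[...,2]<.12),'tool',.05,20)
comp(roi&(X[...,2]>.008)&(X[...,2]<.2),'racks',.012,300)
E
```

```text
cam [0.36364641 0.00639972 1.35041546] bench z -0.0008737983601650623
grey [216 217  38  43 918] [235.4 238.3] rect mm [478.9 198.5] [ 86.4 101.2] 86.8 zmed 0.0186
grey [ 256  220   38   43 1043] [274.8 241.6] rect mm [472.8  98.9] [ 85.8 100.8] 86.4 zmed 0.0186
grey [ 296  224   38   43 1178] [314.8 245. ] rect mm [467.   -0.7] [ 86.1 100. ] 86.5 zmed 0.019
grey [336 227  38  44 995] [354.7 248.8] rect mm [ 460.3 -100.1] [ 86.2 100.7] 86.4 zmed 0.019
bay [ 215  153  193   56 6414] [319.  180.5] rect mm [629.   11.6] [488.3 123.8] 88.2 zmed 0.0111
tool [225 222  16  30 392] [232.4 236.2] rect mm [480.1 199.8] [32.8 70.9] 87.5 zmed 0.0528
tool [268 228  13  26 263] [274.  240.6] rect mm [472.3  98.5] [26.2 59.8] 87.1 zmed 0.0436
tool [347 231  18  33 302] [355.1 247.2] rect mm [462.1 -99.5] [77.9 41.3] 1.2 zmed 0.0563
tool [308 237  13  14 148] [313.9 243.2] rect mm [467.8   1.3] [31.6 29.1] 1.6 zmed 0.0709
racks [ 235  154  169   51 6396] [319.6 178.9] rect mm [635.2  -7.4] [422.6 112.9] 88.5 zmed 0.0119
racks [ 209  215  172   58 7296] [294.7 243.3] rect mm [469.6  49.6] [420.8 112.4] 86.2 zmed 0.0186
```

```bash
cat >> h.py <<'E'
from scipy.spatial.transform import Rotation as Ro
def tgt(x,y,z,yaw):
    s=read_state(); R=Ro.from_rotvec(s['orientation']); a=np.radians(yaw)
    ty=np.array([-np.sin(a),np.cos(a),0]); tz=np.array([0,0,-1.]); tx=np.cross(ty,tz)
    G=Ro.from_matrix(np.stack([tx,ty,tz],1))
    g=s['tool_pos']+R.apply([0,0,.167]); w=s['tool_pos']
    print('t',round(s['t'],2),'grasp',(g*1000).round(1),'open',round(s['opening']*1000,1),'gf',round(s['gripper_force'],1),'F',s['force'].round(1))
    print('slide',(R.inv().apply(np.array([x,y,z+167])/1000-w)*1000).round(1),'dr',(R.inv()*G).as_rotvec().round(4))
E
python3 -c "
from h import *
tgt(476,150,240,-3.5)"
```

```text
t 0.1 grasp [208.8 562.  236.8] open 93.1 gf 0.0 F [ 0.1 -0.6  0.1]
slide [-394.  -293.4   -2.8] dr [-0.0016 -0.0004 -0.2947]
```

{"op": "servo_tool", "data": {
  "increments": [
    {"slide": [-394, -293, -3], "dr": [0, 0, -0.295], "jaw": 0.35},
    {"slide": [-394, -293, -3], "dr": [0, 0, -0.295], "jaw": 0.35},
    {"slide": [-394, -293, -3], "dr": [0, 0, -0.295], "jaw": 0.35},
    {"slide": [-394, -293, -3], "dr": [0, 0, -0.295], "jaw": 0.35},
    {"slide": [-394, -293, -3], "dr": [0, 0, -0.295], "jaw": 0.35},
    {"slide": [-394, -293, -3], "dr": [0, 0, -0.295], "jaw": 0.35},
    {"slide": [-394, -293, -3], "dr": [0, 0, -0.295], "jaw": 0.35},
    {"slide": [-394, -293, -3], "dr": [0, 0, -0.295], "jaw": 0.35},
    {"slide": [-394, -293, -3], "dr": [0, 0, -0.295], "jaw": 0.35},
    {"slide": [-394, -293, -3], "dr": [0, 0, -0.295], "jaw": 0.35},
    {"slide": [-394, -293, -3], "dr": [0, 0, -0.295], "jaw": 0.35},
    {"slide": [-394, -293, -3], "dr": [0, 0, -0.295], "jaw": 0.35},
    {"slide": [-394, -293, -3], "dr": [0, 0, -0.295], "jaw": 0.35},
    {"slide": [-394, -293, -3], "dr": [0, 0, -0.295], "jaw": 0.35}
  ]
}}

```text
t: 1.5
tool_pos: [0.4756, 0.1517, 0.4076]
orientation: [-0.093, -3.14, -0.0]
force: [0.1, 0.5, -0.6]
opening: 0.0602
gripper_force: 0.0
```

```bash
python3 - <<'E'
from h import *
tgt(480,199.7,46,-3.5)
p=camera_params('wrist'); im,d=read_camera('wrist'); save('w1',im)
X,ray,c=cloud('w',d,p); print('cam',c)
m=(X[...,2]>.034)&(X[...,2]<.1)&(d>0)
n,l,s,cen=cv2.connectedComponentsWithStats(m.astype(np.uint8))
for i in range(1,n):
    if s[i,4]<300: continue
    P=X[l==i]; r=cv2.minAreaRect((P[:,:2]*1000).astype(np.float32)); print(s[i],np.round(r[0],1),np.round(r[1],1),round(r[2],1),np.percentile(P[:,2],[50,98]).round(4))
E
```

```text
t 1.5 grasp [475.6 151.8 240.6] open 60.2 gf 0.0 F [ 0.1  0.5 -0.6]
slide [ -1.6  48.1 194.6] dr [ 0.0002 -0.0003  0.0022]
cam [0.39959124 0.15598891 0.38846037]
[ 283    0   87   63 2596] [318.9 167.5] [68.6 29. ] 61.7 [0.0359 0.0394]
[ 443    0   84   45 2224] [312.9 299.9] [29.  69.4] 15.6 [0.036 0.04 ]
[ 564  153   76   87 3881] [465.7 412.1] [72.1 72. ] 57.3 [0.0534 0.0718]
[  17  177   60   86 2767] [461.8 -97.1] [41.2 79.7] 83.8 [0.0506 0.071 ]
[ 356  180   38   81 2870] [480.  201.4] [30.7 70.1] 87.5 [0.0552 0.0596]
[ 245  184   33   67 1972] [473.  100.1] [26.6 60.4] 87.3 [0.0451 0.0654]
[ 123  200   52   45 1632] [467.3   3.5] [31.3 31.6] 8.1 [0.0723 0.0841]
```

View pics/w1.png

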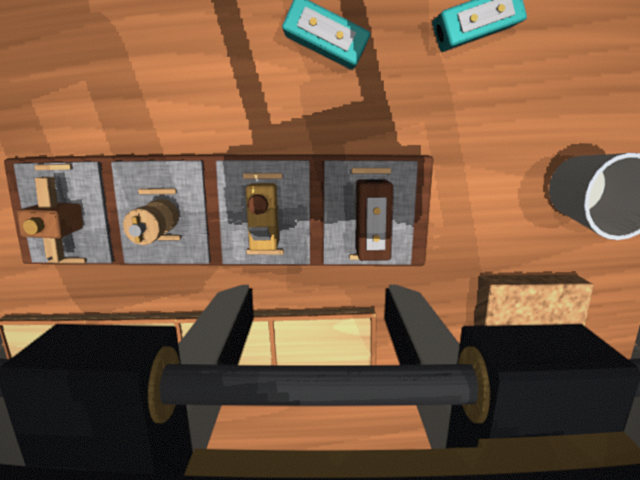

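The wrist view agrees with the top view to about 2 mm. It shows the gauge at (45,220), clamp (150,222), plane (262,217) and shaver (375,220), and the tray's edge along row 320.

{"op": "servo_tool", "data": {
  "increments": [
    {"slide": [-1.6, 49, 10], "dr": [0, 0, 0], "jaw": 0.35},
    {"slide": [-1.6, 49, 50], "dr": [0, 0, 0], "jaw": 0.35},
    {"slide": [-1.6, 49, 95], "dr": [0, 0, 0], "jaw": 0.35},
    {"slide": [-1.6, 49, 140], "dr": [0, 0, 0], "jaw": 0.35},
    {"slide": [-1.6, 49, 170], "dr": [0, 0, 0], "jaw": 0.35},
    {"slide": [-1.6, 49, 185], "dr": [0, 0, 0], "jaw": 0.35},
    {"slide": [-1.6, 49, 194], "dr": [0, 0, 0], "jaw": 0.35},
    {"slide": [-1.6, 49, 194], "dr": [0, 0, 0], "jaw": 0.35},
    {"slide": [-1.6, 49, 194], "dr": [0, 0, 0], "jaw": 0.35},
    {"slide": [-1.6, 49, 194], "dr": [0, 0, 0], "jaw": 0.35},
    {"slide": [-1.6, 49, 194], "dr": [0, 0, 0], "jaw": 0.35}
  ]
}}

```text
t: 2.65
tool_pos: [0.4815, 0.1995, 0.2152]
orientation: [0.095, 3.138, 0.001]
force: [-0.2, -0.1, -0.1]
opening: 0.0602
gripper_force: 0.0
```

```bash
python3 - <<'E'
from h import *
tgt(480,200.5,46,-2.8)
E
```

```text
t 2.65 grasp [481.9 199.7  48.2] open 60.2 gf 0.0 F [-0.2 -0.1 -0.1]
slide [1.6 0.9 2.2] dr [ 0.0009  0.0024 -0.012 ]
```

{"op": "servo_tool", "data": {
  "increments": [
    {"slide": [1.6, 1, 2], "dr": [0, 0, -0.012], "jaw": 0.35},
    {"slide": [1.6, 1, 2], "dr": [0, 0, -0.012], "jaw": 0.6},
    {"slide": [1.6, 1, 2], "dr": [0, 0, -0.012], "jaw": 1},
    {"slide": [1.6, 1, 2], "dr": [0, 0, -0.012], "jaw": 1},
    {"slide": [1.6, 1, 2], "dr": [0, 0, -0.012], "jaw": 1},
    {"slide": [1.6, 1, 2], "dr": [0, 0, -0.012], "jaw": 1},
    {"slide": [1.6, 1, -6], "dr": [0, 0, -0.012], "jaw": 1},
    {"slide": [1.6, 1, -30], "dr": [0, 0, -0.012], "jaw": 1},
    {"slide": [1.6, 1, -75], "dr": [0, 0, -0.012], "jaw": 1},
    {"slide": [1.6, 1, -120], "dr": [0, 0, -0.012], "jaw": 1},
    {"slide": [1.6, 1, -120], "dr": [0, 0, -0.012], "jaw": 1}
  ],
  "force": 15
}}

```text
t: 3.75
tool_pos: [0.4815, 0.2011, 0.342]
orientation: [0.076, 3.129, 0.006]
force: [1.2, 0.8, 0.2]
opening: 0.0301
gripper_force: 15.0
```

```bash
python3 - <<'E'
from h import *
tgt(631.3,-157.4,165,-1.5)
E
```

```text
t 3.75 grasp [483.5 201.7 175. ] open 30.1 gf 15.0 F [1.2 0.8 0.2]
slide [-167.  -350.8   10.5] dr [ 0.0041  0.0117 -0.0226]
```

{"op": "servo_tool", "data": {
  "increments": [
    {"slide": [-165, -351, 0], "dr": [0, 0.002, -0.018], "jaw": 1},
    {"slide": [-165, -351, 0], "dr": [0, 0.002, -0.018], "jaw": 1},
    {"slide": [-165, -351, 0], "dr": [0, 0.002, -0.018], "jaw": 1},
    {"slide": [-165, -351, 0], "dr": [0, 0.002, -0.018], "jaw": 1},
    {"slide": [-165, -351, 0], "dr": [0, 0.002, -0.018], "jaw": 1},
    {"slide": [-165, -351, 0], "dr": [0, 0.002, -0.018], "jaw": 1},
    {"slide": [-165, -351, 0], "dr": [0, 0.002, -0.018], "jaw": 1},
    {"slide": [-165, -351, 0], "dr": [0, 0.002, -0.018], "jaw": 1},
    {"slide": [-165, -351, 0], "dr": [0, 0.002, -0.018], "jaw": 1},
    {"slide": [-165, -351, 0], "dr": [0, 0.002, -0.018], "jaw": 1},
    {"slide": [-165, -351, 0], "dr": [0, 0.002, -0.018], "jaw": 1},
    {"slide": [-165, -351, 0], "dr": [0, 0.002, -0.018], "jaw": 1},
    {"slide": [-165, -351, 0], "dr": [0, 0.002, -0.018], "jaw": 1}
  ]
}}

```text
t: 5.05
tool_pos: [0.6269, -0.157, 0.334]
orientation: [-0.046, -3.139, -0.0]
force: [0.4, -0.3, -0.3]
opening: 0.0299
gripper_force: 15.0
```

```bash
python3 - <<'E'
from h import *
tgt(631.3,-157.4,38,-1.5)
p=camera_params('wrist'); im,d=read_camera('wrist'); save('w2',im)
X,ray,c=cloud('w',d,p)
hsv=cv2.cvtColor(im,cv2.COLOR_RGB2HSV)
m=(X[...,2]>.008)&(X[...,2]<.03)&(d>0)&(X[...,0]>.56)
n,l,s,cen=cv2.connectedComponentsWithStats(m.astype(np.uint8))
for i in range(1,n):
    if s[i,4]<1500: continue
    P=X[l==i]; r=cv2.minAreaRect((P[:,:2]*1000).astype(np.float32)); print(s[i],np.round(r[0],1),np.round(r[1],1),round(r[2],1),np.percentile(P[:,2],[50,98]).round(4))
E
```

```text
t 5.05 grasp [ 626.6 -157.   167. ] open 29.9 gf 15.0 F [ 0.4 -0.3 -0.3]
slide [ -4.7  -0.3 129. ] dr [ 0.0001 -0.0018 -0.0031]
[  239   165   401   137 47046] [634.1 -45.9] [341.7 111.2] 88.5 [0.0132 0.0186]
```

View pics/w2.png

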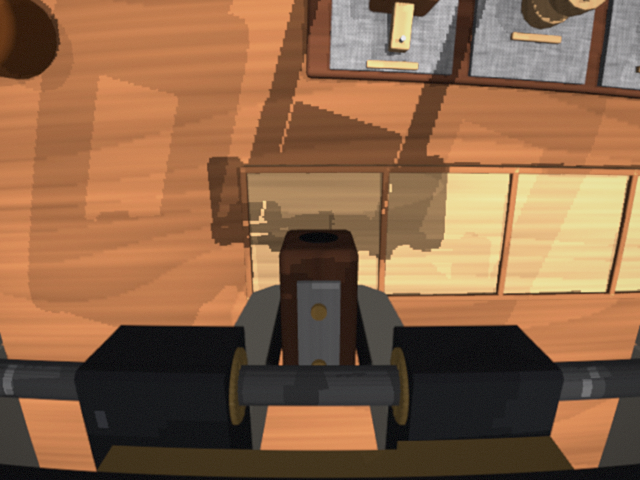

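The shaver is held level over the right-end bay, which spans columns 247–382.

{"op": "servo_tool", "data": {
  "increments": [
    {"slide": [-4.7, 0, 35], "dr": [0, 0, -0.003], "jaw": 1},
    {"slide": [-4.7, 0, 75], "dr": [0, 0, -0.003], "jaw": 1},
    {"slide": [-4.7, 0, 105], "dr": [0, 0, -0.003], "jaw": 1},
    {"slide": [-4.7, 0, 118], "dr": [0, 0, -0.003], "jaw": 1},
    {"slide": [-4.7, 0, 124], "dr": [0, 0, -0.003], "jaw": 1},
    {"slide": [-4.7, 0, 125], "dr": [0, 0, -0.003], "jaw": 1},
    {"slide": [-4.7, 0, 125], "dr": [0, 0, -0.003], "jaw": 1},
    {"slide": [-4.7, 0, 125], "dr": [0, 0, -0.003], "jaw": 1},
    {"slide": [-4.7, 0, 125], "dr": [0, 0, -0.003], "jaw": 1},
    {"slide": [-4.7, 0, 125], "dr": [0, 0, -0.003], "jaw": 1}
  ]
}}

```text
t: 6.1
tool_pos: [0.6317, -0.1585, 0.2097]
orientation: [-0.044, -3.141, 0.001]
force: [0.2, -0.2, -0.3]
opening: 0.0299
gripper_force: 15.0
```

```bash
python3 - <<'E'
from h import *
tgt(631.3,-157.2,38,-1.5)
E
```

```text
t 6.1 grasp [ 631.6 -158.5   42.7] open 29.9 gf 15.0 F [ 0.2 -0.2 -0.3]
slide [0.5 1.3 4.7] dr [-0.0004 -0.0006 -0.0017]
```

{"op": "servo_tool", "data": {
  "increments": [
    {"slide": [0.5, 1.3, 1], "dr": [0, 0, 0], "jaw": 1},
    {"slide": [0.5, 1.3, 2], "dr": [0, 0, 0], "jaw": 1},
    {"slide": [0.5, 1.3, 3], "dr": [0, 0, 0], "jaw": 1},
    {"slide": [0.5, 1.3, 4], "dr": [0, 0, 0], "jaw": 1},
    {"slide": [0.5, 1.3, 4.5], "dr": [0, 0, 0], "jaw": 1},
    {"slide": [0.5, 1.3, 4.5], "dr": [0, 0, 0], "jaw": 1},
    {"slide": [0.5, 1.3, 4.5], "dr": [0, 0, 0], "jaw": 1}
  ]
}}

```text
t: 6.8
tool_pos: [0.6309, -0.157, 0.2042]
orientation: [-0.044, -3.139, -0.0]
force: [0.1, 0.2, -1.1]
opening: 0.0304
gripper_force: 15.0
```

```bash
python3 - <<'E'
from h import *
tgt(631.3,-157.2,38,-1.5)
E
```

```text
t 6.8 grasp [ 630.6 -157.    37.2] open 30.4 gf 15.0 F [ 0.1  0.2 -1.1]
slide [-0.4 -0.2 -0.8] dr [ 0.0001 -0.0021 -0.0016]
```

{"op": "servo_tool", "data": {
  "increments": [
    {"slide": [0, 0, 0.5], "dr": [0, 0, 0], "jaw": 1},
    {"slide": [0, 0, 1], "dr": [0, 0, 0], "jaw": 1},
    {"slide": [0, 0, 1], "dr": [0, 0, 0], "jaw": 1}
  ]
}}

```text
t: 7.1
tool_pos: [0.631, -0.157, 0.2037]
orientation: [-0.044, -3.139, 0.0]
force: [-2.9, 1.8, 3.8]
opening: 0.0298
gripper_force: 15.0
```

```bash
python3 - <<'E'
from h import *
tgt(631.3,-157.2,38,-1.5)
print(read_state()['wrist_torque'])
E
```

```text
t 7.1 grasp [ 630.7 -157.    36.7] open 29.8 gf 15.0 F [-2.9  1.8  3.8]
slide [-0.3 -0.2 -1.3] dr [-0.0001 -0.0019 -0.0016]
[0.14270937 0.36168704 0.01356652]
```

{"op": "servo_tool", "data": {
  "increments": [
    {"slide": [0, 0, 0.7], "dr": [0, 0, 0], "jaw": 0.62},
    {"slide": [0, 0, 0.5], "dr": [0, 0, 0], "jaw": 0.55},
    {"slide": [0, 0, 0.3], "dr": [0, 0, 0], "jaw": 0.5},
    {"slide": [0, 0, 0], "dr": [0, 0, 0], "jaw": 0.46},
    {"slide": [0, 0, 0], "dr": [0, 0, 0], "jaw": 0.46},
    {"slide": [0, 0, -20], "dr": [0, 0, 0], "jaw": 0.46},
    {"slide": [0, 0, -60], "dr": [0, 0, 0], "jaw": 0.46},
    {"slide": [0, 0, -110], "dr": [0, 0, 0], "jaw": 0.4},
    {"slide": [0, 0, -150], "dr": [0, 0, 0], "jaw": 0.35},
    {"slide": [0, 0, -150], "dr": [0, 0, 0], "jaw": 0.35}
  ]
}}

```text
t: 8.1
tool_pos: [0.6332, -0.1576, 0.3621]
orientation: [0.043, 3.131, -0.006]
force: [0.6, -0.6, 0.5]
opening: 0.0601
gripper_force: 0.0
```

```bash
cat > m.py <<'E'
from h import *
def look(name=None,lo=.034):
    p=camera_params('wrist'); im,d=read_camera('wrist')
    if name: save(name,im)
    X,ray,c=cloud('w',d,p)
    m=(X[...,2]>lo)&(X[...,2]<.1)&(d>0.1)
    n,l,s,cen=cv2.connectedComponentsWithStats(m.astype(np.uint8))
    for i in range(1,n):
        if s[i,4]<800: continue
        P=X[l==i]; r=cv2.minAreaRect((P[:,:2]*1000).astype(np.float32)); print(s[i],np.round(r[0],1),np.round(r[1],1),round(r[2],1),np.percentile(P[:,2],[50,98]).round(4))
E
python3 - <<'E'
from m import *
tgt(472.5,99.2,180,-3.2)
E
```

```text
t 8.1 grasp [ 634.9 -158.3  195.1] open 60.1 gf 0.0 F [ 0.6 -0.6  0.5]
slide [167.9 252.3  12.4] dr [-0.0036  0.0105  0.0281]
```

{"op": "servo_tool", "data": {
  "increments": [
    {"slide": [165, 252, 7], "dr": [0, 0, 0.028], "jaw": 0.35},
    {"slide": [165, 252, 7], "dr": [0, 0, 0.028], "jaw": 0.35},
    {"slide": [165, 252, 7], "dr": [0, 0, 0.028], "jaw": 0.35},
    {"slide": [165, 252, 7], "dr": [0, 0, 0.028], "jaw": 0.35},
    {"slide": [165, 252, 7], "dr": [0, 0, 0.028], "jaw": 0.35},
    {"slide": [165, 252, 7], "dr": [0, 0, 0.028], "jaw": 0.35},
    {"slide": [165, 252, 7], "dr": [0, 0, 0.028], "jaw": 0.35},
    {"slide": [165, 252, 7], "dr": [0, 0, 0.028], "jaw": 0.35},
    {"slide": [165, 252, 7], "dr": [0, 0, 0.028], "jaw": 0.35},
    {"slide": [165, 252, 7], "dr": [0, 0, 0.028], "jaw": 0.35},
    {"slide": [165, 252, 7], "dr": [0, 0, 0.028], "jaw": 0.35}
  ]
}}

```text
t: 9.2
tool_pos: [0.4739, 0.0984, 0.3464]
orientation: [-0.091, -3.138, 0.0]
force: [0.1, -0.7, -0.0]
opening: 0.0606
gripper_force: 0.0
```

```bash
python3 - <<'E'
from m import *
tgt(472.5,99.2,41,-3.2)
look('w3')
E
```

```text
t 9.2 grasp [473.5  98.4 179.4] open 60.6 gf 0.0 F [ 0.1 -0.7 -0. ]
slide [  1.1   0.7 138.4] dr [-0.0002 -0.0022 -0.0019]
[ 354    0  105   51 2568] [319.2 167.1] [67.9 28.8] 62.3 [0.0359 0.0396]
[ 546    0   92   30 1294] [324.6 300.6] [19.3 70.7] 1.2 [0.0354 0.0388]
[  24  183   73  104 3998] [461.6 -97.2] [41.2 80.2] 81.9 [0.0509 0.0712]
[ 303  194   36   79 2734] [472.6 100.2] [26.  59.4] 87.3 [0.0451 0.0653]
[ 156  213   60   56 2354] [467.5   3.3] [31.1 31.6] 61.8 [0.0724 0.0842]
```

View pics/w3.png

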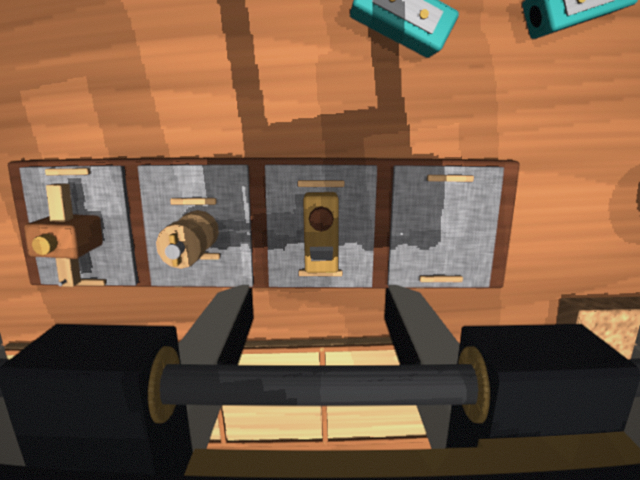

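The shaver's rest at (445,228) is empty and the plane sits straight at (321,232).

{"op": "servo_tool", "data": {
  "increments": [
    {"slide": [1, 1.4, 30], "dr": [0, 0, 0], "jaw": 0.35},
    {"slide": [1, 1.4, 75], "dr": [0, 0, 0], "jaw": 0.35},
    {"slide": [1, 1.4, 110], "dr": [0, 0, 0], "jaw": 0.35},
    {"slide": [1, 1.4, 128], "dr": [0, 0, 0], "jaw": 0.35},
    {"slide": [1, 1.4, 134], "dr": [0, 0, 0], "jaw": 0.35},
    {"slide": [1, 1.4, 136], "dr": [0, 0, 0], "jaw": 0.35},
    {"slide": [1, 1.4, 136], "dr": [0, 0, 0], "jaw": 0.35},
    {"slide": [1, 1.4, 136], "dr": [0, 0, 0], "jaw": 0.35},
    {"slide": [1, 1.4, 136], "dr": [0, 0, 0], "jaw": 0.35},
    {"slide": [1, 1.4, 136], "dr": [0, 0, 0], "jaw": 0.35}
  ]
}}

```text
t: 10.25
tool_pos: [0.4725, 0.101, 0.2115]
orientation: [-0.088, -3.14, -0.0]
force: [0.4, 0.7, -0.2]
opening: 0.0603
gripper_force: 0.0
```

```bash
python3 - <<'E'
from m import *
tgt(472.6,99.8,41.2,-3)
E
```

```text
t 10.25 grasp [472.4 101.   44.5] open 60.3 gf 0.0 F [ 0.4  0.7 -0.2]
slide [-0.2 -1.2  3.3] dr [ 0.0002 -0.0004 -0.0034]
```

{"op": "servo_tool", "data": {
  "increments": [
    {"slide": [0, -1, 2], "dr": [0, 0, -0.003], "jaw": 0.5},
    {"slide": [0, -1, 3], "dr": [0, 0, -0.003], "jaw": 0.6},
    {"slide": [0, -1, 3], "dr": [0, 0, -0.003], "jaw": 1},
    {"slide": [0, -1, 3], "dr": [0, 0, -0.003], "jaw": 1},
    {"slide": [0, -1, 3], "dr": [0, 0, -0.003], "jaw": 1},
    {"slide": [0, -1, 3], "dr": [0, 0, -0.003], "jaw": 1},
    {"slide": [0, -1, 3], "dr": [0, 0, -0.003], "jaw": 1}
  ],
  "force": 25
}}

```text
t: 10.95
tool_pos: [0.472, 0.1, 0.2075]
orientation: [-0.083, -3.138, -0.0]
force: [0.1, 0.8, 0.3]
opening: 0.0259
gripper_force: 25.0
```

```bash
python3 - <<'E'
from m import *
tgt(633.9,-57.3,165,-1.5)
E
```

```text
t 10.95 grasp [471.7 100.   40.5] open 25.9 gf 25.0 F [0.1 0.8 0.3]
slide [-169.7 -148.5 -124.8] dr [-0.     -0.0021 -0.0266]
```

{"op": "servo_tool", "data": {
  "increments": [
    {"slide": [0, 0, -6], "dr": [0, 0, 0], "jaw": 1},
    {"slide": [0, 0, -30], "dr": [0, 0, 0], "jaw": 1},
    {"slide": [0, 0, -75], "dr": [0, 0, 0], "jaw": 1},
    {"slide": [-10, -8, -115], "dr": [0, 0, -0.006], "jaw": 1},
    {"slide": [-40, -35, -125], "dr": [0, 0, -0.01], "jaw": 1},
    {"slide": [-75, -66, -125], "dr": [0, 0, -0.015], "jaw": 1},
    {"slide": [-110, -96, -125], "dr": [0, 0, -0.02], "jaw": 1},
    {"slide": [-145, -127, -125], "dr": [0, 0, -0.026], "jaw": 1},
    {"slide": [-163, -143, -125], "dr": [0, 0, -0.026], "jaw": 1},
    {"slide": [-169, -148.5, -125], "dr": [0, 0, -0.026], "jaw": 1},
    {"slide": [-169, -148.5, -110], "dr": [0, 0, -0.026], "jaw": 1},
    {"slide": [-169, -148.5, -75], "dr": [0, 0, -0.026], "jaw": 1},
    {"slide": [-169, -148.5, -35], "dr": [0, 0, -0.026], "jaw": 1},
    {"slide": [-169, -148.5, -12], "dr": [0, 0, -0.026], "jaw": 1},
    {"slide": [-169, -148.5, -4], "dr": [0, 0, -0.026], "jaw": 1},
    {"slide": [-169, -148.5, -1], "dr": [0, 0, -0.026], "jaw": 1},
    {"slide": [-169, -148.5, -1], "dr": [0, 0, -0.026], "jaw": 1},
    {"slide": [-169, -148.5, -1], "dr": [0, 0, -0.026], "jaw": 1},
    {"slide": [-169, -148.5, -1], "dr": [0, 0, -0.026], "jaw": 1}
  ]
}}

```text
t: 12.85
tool_pos: [0.6337, -0.0573, 0.2102]
orientation: [0.042, 3.14, -0.001]
force: [-0.5, -0.7, -1.4]
opening: 0.0258
gripper_force: 25.0
```

```bash
python3 - <<'E'
from m import *
tgt(633.2,-57.3,33,-1.5)
look('w4',.02)
E
```

```text
t 12.85 grasp [633.9 -57.4  43.2] open 25.8 gf 25.0 F [-0.5 -0.7 -1.4]
slide [ 0.5 -0.  10.2] dr [-0.0004  0.0009 -0.0005]
[  91    0  214   17 2822] [ 508.2 -103. ] [86.1  6.2] 86.8 [0.0213 0.0267]
[ 339    0  215   32 4554] [513.8  -2.9] [12.2 86.8] 0.3 [0.021  0.0224]
[ 581    0   59   42 1982] [514.5  66.6] [16.7 27.9] 3.4 [0.021  0.0224]
[   35   226   111   136 11191] [ 623.2 -156.4] [31.2 54.6] 88.7 [0.0465 0.0516]
[  239   244   159   121 12964] [630.7 -57.6] [53.2 50.7] 39.1 [0.0483 0.0845]
```

View pics/w4.png

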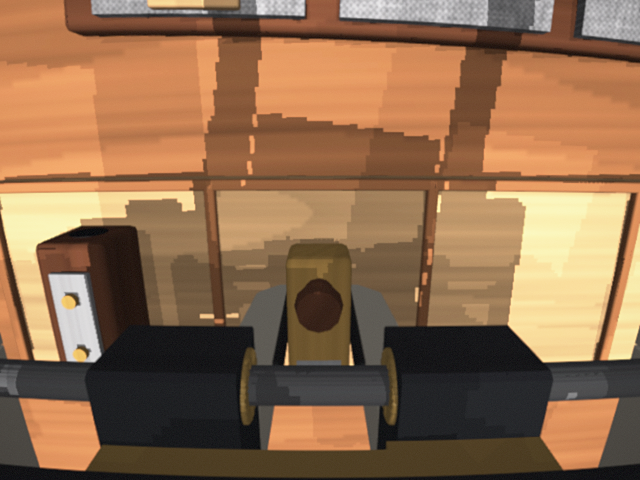

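The shaver stands upright in its bay at (95,290). The plane hangs in the middle of the next bay, which spans columns 212–430.

{"op": "servo_tool", "data": {
  "increments": [
    {"slide": [0, 0, 3], "dr": [0, 0, 0], "jaw": 1},
    {"slide": [0, 0, 6], "dr": [0, 0, 0], "jaw": 1},
    {"slide": [0, 0, 8], "dr": [0, 0, 0], "jaw": 1},
    {"slide": [0, 0, 9], "dr": [0, 0, 0], "jaw": 1},
    {"slide": [0, 0, 10], "dr": [0, 0, 0], "jaw": 1},
    {"slide": [0, 0, 10.5], "dr": [0, 0, 0], "jaw": 1},
    {"slide": [0, 0, 10.5], "dr": [0, 0, 0], "jaw": 1}
  ]
}}

```text
t: 13.6
tool_pos: [0.633, -0.0573, 0.1995]
orientation: [-0.042, -3.139, 0.0]
force: [-9.7, 0.2, 14.6]
opening: 0.0258
gripper_force: 25.0
```

```bash
python3 - <<'E'
from m import *
tgt(633.2,-57.3,33,-1.5)
print(read_state()['wrist_torque'])
E
```

```text
t 13.6 grasp [632.6 -57.3  32.5] open 25.8 gf 25.0 F [-9.7  0.2 14.6]
slide [-0.2  0.  -0.5] dr [-0.0001 -0.0024 -0.0006]
[2.00433496e-01 1.58167446e+00 1.05656267e-04]
```

Contact at about 15 N. I'll back off half a millimetre, open part way and rise.

{"op": "servo_tool", "data": {
  "increments": [
    {"slide": [0, 0, -0.5], "dr": [0, 0, 0], "jaw": 1},
    {"slide": [0, 0, -0.5], "dr": [0, 0, 0], "jaw": 0.7},
    {"slide": [0, 0, -0.7], "dr": [0, 0, 0], "jaw": 0.62},
    {"slide": [0, 0, -1], "dr": [0, 0, 0], "jaw": 0.55},
    {"slide": [0, 0, -1], "dr": [0, 0, 0], "jaw": 0.5},
    {"slide": [0, 0, -1], "dr": [0, 0, 0], "jaw": 0.5},
    {"slide": [0, 0, -15], "dr": [0, 0, 0], "jaw": 0.5},
    {"slide": [0, 0, -60], "dr": [0, 0, 0], "jaw": 0.4},
    {"slide": [0, 0, -110], "dr": [0, 0, 0], "jaw": 0.35},
    {"slide": [0, 0, -150], "dr": [0, 0, 0], "jaw": 0.35},
    {"slide": [0, 0, -150], "dr": [0, 0, 0], "jaw": 0.35},
    {"slide": [0, 0, -150], "dr": [0, 0, 0], "jaw": 0.35},
    {"slide": [0, 0, -150], "dr": [0, 0, 0], "jaw": 0.35}
  ]
}}

```text
t: 14.9
tool_pos: [0.6328, -0.0572, 0.3467]
orientation: [-0.042, -3.137, -0.001]
force: [-0.2, -0.2, -0.8]
opening: 0.0603
gripper_force: 0.0
```

```bash
python3 - <<'E'
from m import *
tgt(467.5,2,180,-3.2)
E
```

```text
t 14.9 grasp [632.1 -57.1 179.7] open 60.3 gf 0.0 F [-0.2 -0.2 -0.8]
slide [166.8  54.8   0.3] dr [ 0.0002 -0.0038  0.029 ]
```

{"op": "servo_tool", "data": {
  "increments": [
    {"slide": [30, 10, 0], "dr": [0, 0, 0.005], "jaw": 0.35},
    {"slide": [70, 23, 0], "dr": [0, 0, 0.01], "jaw": 0.35},
    {"slide": [115, 38, 0], "dr": [0, 0, 0.02], "jaw": 0.35},
    {"slide": [150, 49, 0], "dr": [0, 0, 0.029], "jaw": 0.35},
    {"slide": [166, 55, 0], "dr": [0, -0.001, 0.029], "jaw": 0.35},
    {"slide": [166, 55, 0], "dr": [0, -0.001, 0.029], "jaw": 0.35},
    {"slide": [166, 55, 0], "dr": [0, -0.001, 0.029], "jaw": 0.35},
    {"slide": [166, 55, 0], "dr": [0, -0.001, 0.029], "jaw": 0.35},
    {"slide": [166, 55, 0], "dr": [0, -0.001, 0.029], "jaw": 0.35}
  ]
}}

```text
t: 15.8
tool_pos: [0.4694, 0.0018, 0.3477]
orientation: [-0.088, -3.139, -0.0]
force: [0.3, -0.6, 0.1]
opening: 0.0601
gripper_force: 0.0
```

```bash
python3 - <<'E'
from m import *
tgt(467.5,2,63,-3.2)
look('w5',.066)
E
```

```text
t 15.8 grasp [469.1   1.8 180.7] open 60.1 gf 0.0 F [ 0.3 -0.6  0.1]
slide [1.700e+00 1.000e-01 1.177e+02] dr [-0.     -0.0018 -0.0004]
[ 297  220   46   47 1667] [467.2   2.6] [30.8 30.9] 85.1 [0.073  0.0844]
```

View pics/w5.png

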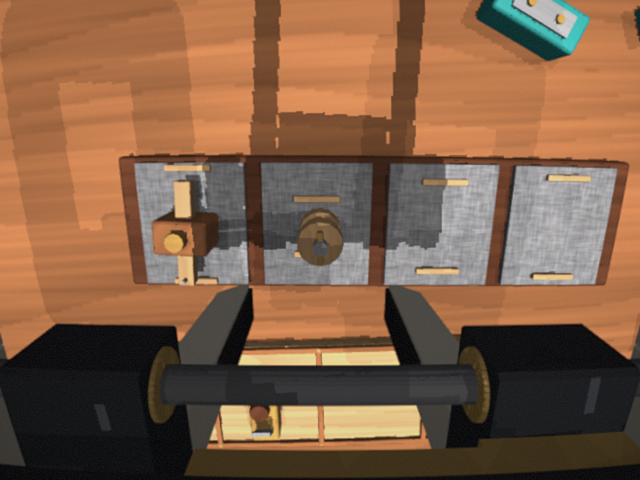

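The clamp is at (320,238), centred between the fingers. The plane stands in its bay at (263,420).

{"op": "servo_tool", "data": {
  "increments": [
    {"slide": [1.8, 0.5, 30], "dr": [0, 0, 0], "jaw": 0.35},
    {"slide": [1.8, 0.5, 70], "dr": [0, 0, 0], "jaw": 0.35},
    {"slide": [1.8, 0.5, 100], "dr": [0, 0, 0], "jaw": 0.35},
    {"slide": [1.8, 0.5, 113], "dr": [0, 0, 0], "jaw": 0.35},
    {"slide": [1.8, 0.5, 117], "dr": [0, 0, 0], "jaw": 0.35},
    {"slide": [1.8, 0.5, 117], "dr": [0, 0, 0], "jaw": 0.35},
    {"slide": [1.8, 0.5, 117], "dr": [0, 0, 0], "jaw": 0.45},
    {"slide": [1.8, 0.5, 117], "dr": [0, 0, 0], "jaw": 0.55},
    {"slide": [1.8, 0.5, 117], "dr": [0, 0, 0], "jaw": 0.6},
    {"slide": [1.8, 0.5, 117], "dr": [0, 0, 0], "jaw": 1},
    {"slide": [1.8, 0.5, 117], "dr": [0, 0, 0], "jaw": 1},
    {"slide": [1.8, 0.5, 117], "dr": [0, 0, 0], "jaw": 1},
    {"slide": [1.8, 0.5, 117], "dr": [0, 0, 0], "jaw": 1}
  ],
  "force": 15
}}

```text
t: 17.15
tool_pos: [0.4672, 0.0027, 0.2317]
orientation: [0.088, 3.14, -0.0]
force: [-1.9, 0.1, 6.5]
opening: 0.0316
gripper_force: 15.0
```

```bash
python3 - <<'E'
from m import *
tgt(636.5,42.6,180,-1.5)
E
```

```text
t 17.15 grasp [467.2   2.7  64.7] open 31.6 gf 15.0 F [-1.9  0.1  6.5]
slide [-166.8   49.3 -115.3] dr [-0.0001  0.     -0.0296]
```

{"op": "servo_tool", "data": {
  "increments": [
    {"slide": [0, 0, -6], "dr": [0, 0, 0], "jaw": 1},
    {"slide": [0, 0, -30], "dr": [0, 0, 0], "jaw": 1},
    {"slide": [0, 0, -75], "dr": [0, 0, 0], "jaw": 1},
    {"slide": [-10, 3, -105], "dr": [0, 0, -0.006], "jaw": 1},
    {"slide": [-40, 12, -115], "dr": [0, 0, -0.01], "jaw": 1},
    {"slide": [-80, 24, -115], "dr": [0, 0, -0.015], "jaw": 1},
    {"slide": [-120, 36, -115], "dr": [0, 0, -0.02], "jaw": 1},
    {"slide": [-150, 45, -115], "dr": [0, 0, -0.03], "jaw": 1},
    {"slide": [-164, 48.5, -115], "dr": [0, 0, -0.03], "jaw": 1},
    {"slide": [-167, 49.3, -115], "dr": [0, 0, -0.03], "jaw": 1},
    {"slide": [-167, 49.3, -105], "dr": [0, 0, -0.03], "jaw": 1},
    {"slide": [-167, 49.3, -70], "dr": [0, 0, -0.03], "jaw": 1},
    {"slide": [-167, 49.3, -30], "dr": [0, 0, -0.03], "jaw": 1},
    {"slide": [-167, 49.3, -8], "dr": [0, 0, -0.03], "jaw": 1},
    {"slide": [-167, 49.3, 0], "dr": [0, 0, -0.03], "jaw": 1},
    {"slide": [-167, 49.3, 2], "dr": [0, 0, -0.03], "jaw": 1},
    {"slide": [-167, 49.3, 2], "dr": [0, 0, -0.03], "jaw": 1},
    {"slide": [-167, 49.3, 2], "dr": [0, 0, -0.03], "jaw": 1},
    {"slide": [-167, 49.3, 2], "dr": [0, 0, -0.03], "jaw": 1}
  ]
}}

```text
t: 19.05
tool_pos: [0.6371, 0.0426, 0.2308]
orientation: [0.04, 3.139, 0.0]
force: [-0.6, -0.4, -1.7]
opening: 0.0316
gripper_force: 15.0
```

```bash
python3 - <<'E'
from m import *
tgt(636.5,42.6,56.7,-1.5)
look('w6',.02)
E
```

```text
t 19.05 grasp [637.5  42.6  63.8] open 31.6 gf 15.0 F [-0.6 -0.4 -1.7]
slide [ 0.6 -0.1  7.1] dr [0.     0.002  0.0004]
[   0    0   90   36 2628] [504.7 -81.1] [45.7 15.9] 85.8 [0.0211 0.0264]
[ 115    0  192   36 5494] [510.3  -2.9] [86.2 14.9] 87.0 [0.0209 0.0223]
[ 337    0  194   48 7190] [515.5  97.5] [20.5 87.3] 0.2 [0.0211 0.0265]
[ 551    0   89   61 4267] [515.  175.9] [45.3 26.7] 86.9 [0.0211 0.0262]
[  72  224   88  116 7062] [631.8 -56.9] [27.1 56.9] 88.4 [0.0367 0.0571]
[  232   255   174   110 11829] [637.   40.8] [61.7 31.6] 76.5 [0.0719 0.0979]
```

View pics/w6.png

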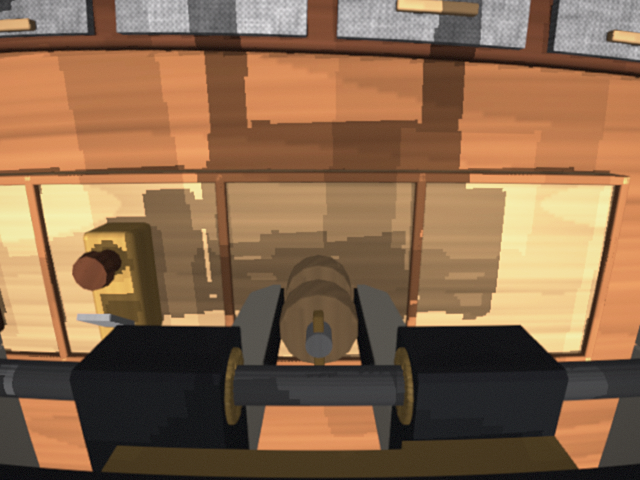

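The plane stands level in its bay at (120,270), and the clamp is upright over the middle of its own bay. I'll lower it gently.

{"op": "servo_tool", "data": {
  "increments": [
    {"slide": [0, 0, 2], "dr": [0, 0, 0], "jaw": 1},
    {"slide": [0, 0, 4], "dr": [0, 0, 0], "jaw": 1},
    {"slide": [0, 0, 5], "dr": [0, 0, 0], "jaw": 1},
    {"slide": [0, 0, 6], "dr": [0, 0, 0], "jaw": 1},
    {"slide": [0, 0, 6.5], "dr": [0, 0, 0], "jaw": 1},
    {"slide": [0, 0, 6.5], "dr": [0, 0, 0], "jaw": 1},
    {"slide": [0, 0, 6.5], "dr": [0, 0, 0], "jaw": 1}
  ]
}}

```text
t: 19.8
tool_pos: [0.6366, 0.0427, 0.2238]
orientation: [-0.04, -3.141, 0.0]
force: [-3.8, -0.4, 8.7]
opening: 0.0315
gripper_force: 15.0
```

```bash
python3 - <<'E'
from m import *
tgt(636.5,42.6,56.7,-1.5)
print(read_state()['wrist_torque'])
E
```

```text
t 19.8 grasp [636.6  42.7  56.8] open 31.5 gf 15.0 F [-3.8 -0.4  8.7]
slide [ 0.1 -0.1  0.1] dr [-0.0001 -0.0003  0.0005]
[-0.0529118   0.84426819 -0.00389052]
```

{"op": "servo_tool", "data": {
  "increments": [
    {"slide": [0, 0, -0.3], "dr": [0, 0, 0], "jaw": 1},
    {"slide": [0, 0, -0.3], "dr": [0, 0, 0], "jaw": 0.64},
    {"slide": [0, 0, -0.5], "dr": [0, 0, 0], "jaw": 0.58},
    {"slide": [0, 0, -0.5], "dr": [0, 0, 0], "jaw": 0.5},
    {"slide": [0, 0, -0.5], "dr": [0, 0, 0], "jaw": 0.4},
    {"slide": [0, 0, -0.5], "dr": [0, 0, 0], "jaw": 0.35},
    {"slide": [0, 0, -15], "dr": [0, 0, 0], "jaw": 0.35},
    {"slide": [0, 0, -50], "dr": [0, 0, 0], "jaw": 0.3},
    {"slide": [0, 0, -95], "dr": [0, 0, 0], "jaw": 0.3},
    {"slide": [0, 0, -123], "dr": [0, 0, 0], "jaw": 0.3},
    {"slide": [0, 0, -123], "dr": [0, 0, 0], "jaw": 0.3},
    {"slide": [0, 0, -123], "dr": [0, 0, 0], "jaw": 0.3}
  ]
}}

```text
t: 21.0
tool_pos: [0.6368, 0.0427, 0.3473]
orientation: [0.041, 3.139, 0.0]
force: [-0.8, 0.2, 0.2]
opening: 0.0651
gripper_force: 0.0
```

```bash
python3 - <<'E'
from m import *
tgt(462,-98.3,180,-3.2)
E
```

```text
t 21.0 grasp [637.1  42.7 180.3] open 65.1 gf 0.0 F [-0.8  0.2  0.2]
slide [ 171.1 -145.4   -0. ] dr [0.0001 0.0019 0.03  ]
```

{"op": "servo_tool", "data": {
  "increments": [
    {"slide": [25, -21, 0], "dr": [0, 0, 0.005], "jaw": 0.3},
    {"slide": [55, -47, 0], "dr": [0, 0, 0.01], "jaw": 0.3},
    {"slide": [90, -76, 0], "dr": [0, 0, 0.02], "jaw": 0.3},
    {"slide": [125, -106, 0], "dr": [0, 0, 0.03], "jaw": 0.3},
    {"slide": [155, -132, 0], "dr": [0, 0, 0.03], "jaw": 0.3},
    {"slide": [171, -145, 0], "dr": [0, 0, 0.03], "jaw": 0.3},
    {"slide": [171, -145, 0], "dr": [0, 0, 0.03], "jaw": 0.3},
    {"slide": [171, -145, 0], "dr": [0, 0, 0.03], "jaw": 0.3},
    {"slide": [171, -145, 0], "dr": [0, 0, 0.03], "jaw": 0.3},
    {"slide": [171, -145, 0], "dr": [0, 0, 0.03], "jaw": 0.3}
  ]
}}

```text
t: 22.0
tool_pos: [0.4623, -0.0972, 0.3452]
orientation: [-0.086, -3.139, -0.001]
force: [-0.2, -0.4, -0.5]
opening: 0.0651
gripper_force: 0.0
```

```bash
python3 - <<'E'
from m import *
tgt(462,-98.3,46,-3.2)
look('w7',.048)
E
```

```text
t 22.0 grasp [462.  -97.2 178.2] open 65.1 gf 0.0 F [-0.2 -0.4 -0.5]
slide [  0.   -1.1 132.2] dr [ 0.0004 -0.0018  0.0012]
[ 289  183   58  106 3119] [461.6 -98.2] [40.  80.2] 83.7 [0.0601 0.0715]
```

View pics/w7.png

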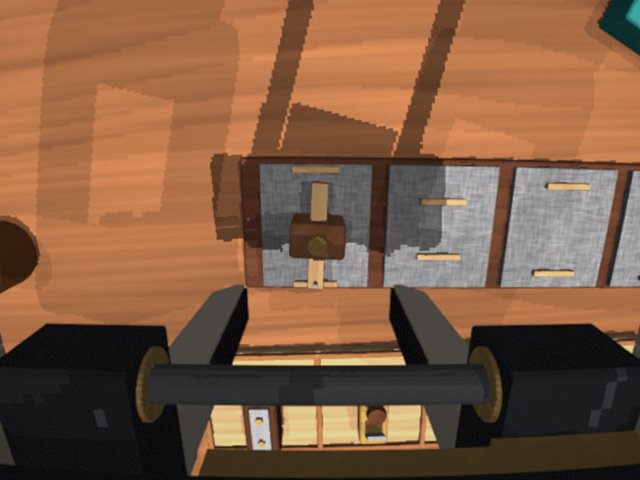

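The gauge sits at (318,236), between the fingers. The shaver (260,425) and the plane (375,420) stand in their bays.

{"op": "servo_tool", "data": {
  "increments": [
    {"slide": [0.2, -1, 30], "dr": [0, 0, 0], "jaw": 0.3},
    {"slide": [0.2, -1, 75], "dr": [0, 0, 0], "jaw": 0.3},
    {"slide": [0.2, -1, 110], "dr": [0, 0, 0], "jaw": 0.3},
    {"slide": [0.2, -1, 127], "dr": [0, 0, 0], "jaw": 0.3},
    {"slide": [0.2, -1, 132], "dr": [0, 0, 0], "jaw": 0.3},
    {"slide": [0.2, -1, 132], "dr": [0, 0, 0], "jaw": 0.3},
    {"slide": [0.2, -1, 132], "dr": [0, 0, 0], "jaw": 0.4},
    {"slide": [0.2, -1, 132], "dr": [0, 0, 0], "jaw": 0.5},
    {"slide": [0.2, -1, 132], "dr": [0, 0, 0], "jaw": 1},
    {"slide": [0.2, -1, 132], "dr": [0, 0, 0], "jaw": 1},
    {"slide": [0.2, -1, 132], "dr": [0, 0, 0], "jaw": 1},
    {"slide": [0.2, -1, 132], "dr": [0, 0, 0], "jaw": 1}
  ]
}}

```text
t: 23.25
tool_pos: [0.4619, -0.099, 0.2145]
orientation: [0.088, 3.14, -0.001]
force: [-1.4, 0.1, 6.5]
opening: 0.0405
gripper_force: 14.9
```

```bash
python3 - <<'E'
from m import *
tgt(639.5,142.6,160,-1.5)
E
```

```text
t 23.25 grasp [462.  -99.1  47.5] open 40.5 gf 14.9 F [-1.4  0.1  6.5]
slide [-163.9  251.1 -112.4] dr [-0.0003  0.0006 -0.0297]
```

{"op": "servo_tool", "data": {
  "increments": [
    {"slide": [0, 0, -6], "dr": [0, 0, 0], "jaw": 1},
    {"slide": [0, 0, -30], "dr": [0, 0, 0], "jaw": 1},
    {"slide": [0, 0, -75], "dr": [0, 0, 0], "jaw": 1},
    {"slide": [-3, 5, -115], "dr": [0, 0, 0], "jaw": 1},
    {"slide": [-18, 28, -125], "dr": [0, 0, -0.003], "jaw": 1},
    {"slide": [-40, 61, -125], "dr": [0, 0, -0.01], "jaw": 1},
    {"slide": [-66, 101, -125], "dr": [0, 0, -0.015], "jaw": 1},
    {"slide": [-92, 141, -125], "dr": [0, 0, -0.02], "jaw": 1},
    {"slide": [-118, 181, -125], "dr": [0, 0, -0.025], "jaw": 1},
    {"slide": [-142, 218, -125], "dr": [0, 0, -0.03], "jaw": 1},
    {"slide": [-158, 242, -125], "dr": [0, 0, -0.03], "jaw": 1},
    {"slide": [-164, 251, -122], "dr": [0, 0, -0.03], "jaw": 1},
    {"slide": [-164, 251, -105], "dr": [0, 0, -0.03], "jaw": 1},
    {"slide": [-164, 251, -70], "dr": [0, 0, -0.03], "jaw": 1},
    {"slide": [-164, 251, -30], "dr": [0, 0, -0.03], "jaw": 1},
    {"slide": [-164, 251, -8], "dr": [0, 0, -0.03], "jaw": 1},
    {"slide": [-164, 251, 0], "dr": [0, 0, -0.03], "jaw": 1},
    {"slide": [-164, 251, 0], "dr": [0, 0, -0.03], "jaw": 1},
    {"slide": [-164, 251, 0], "dr": [0, 0, -0.03], "jaw": 1},
    {"slide": [-164, 251, 0], "dr": [0, 0, -0.03], "jaw": 1}
  ]
}}

```text
t: 25.25
tool_pos: [0.6401, 0.1424, 0.2157]
orientation: [0.041, 3.139, 0.001]
force: [-0.3, -0.2, -0.6]
opening: 0.0402
gripper_force: 14.8
```

```bash
python3 - <<'E'
from m import *
tgt(639.5,142.6,39.3,-1.5)
look('w8',.02)
E
```

```text
t 25.25 grasp [640.5 142.5  48.7] open 40.2 gf 14.8 F [-0.3 -0.2 -0.6]
slide [0.6 0.2 9.4] dr [0.0005 0.0024 0.    ]
[   0    0   71   36 1990] [512.2  24.6] [33.3 14.5] 84.0 [0.0209 0.0223]
[  98    0  208   35 5989] [517.   96.8] [86.2 13.4] 86.8 [0.021  0.0236]
[ 339    0  209   50 7861] [521.4 197.1] [86.6 19.6] 88.8 [0.0211 0.0266]
[  220   221   198   144 16768] [632.4 143.3] [52.6 54.1] 43.9 [0.0616 0.0907]
[  25  259  124  102 7180] [633.5  44. ] [31.9 26.9] 66.8 [0.0605 0.0762]
```

View pics/w8.png

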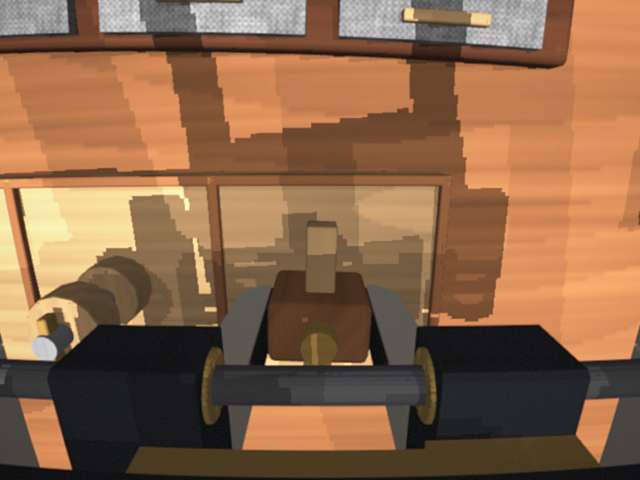

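The gauge is upright over the left-end bay (columns 215–440), and the clamp stands upright next to it. I'll lower the gauge.

{"op": "servo_tool", "data": {
  "increments": [
    {"slide": [0.5, 0, 3], "dr": [0, 0, 0], "jaw": 1},
    {"slide": [0.5, 0, 5.5], "dr": [0, 0, 0], "jaw": 1},
    {"slide": [0.5, 0, 7], "dr": [0, 0, 0], "jaw": 1},
    {"slide": [0.5, 0, 8], "dr": [0, 0, 0], "jaw": 1},
    {"slide": [0.5, 0, 8.6], "dr": [0, 0, 0], "jaw": 1},
    {"slide": [0.5, 0, 8.6], "dr": [0, 0, 0], "jaw": 1},
    {"slide": [0.5, 0, 8.6], "dr": [0, 0, 0], "jaw": 1}
  ]
}}

```text
t: 26.0
tool_pos: [0.6388, 0.1427, 0.2066]
orientation: [-0.04, -3.141, 0.0]
force: [-7.4, -1.1, 13.2]
opening: 0.0401
gripper_force: 14.9
```

```bash
python3 - <<'E'
from m import *
tgt(639.5,142.6,39.3,-1.5)
E
```

```text
t 26.0 grasp [638.7 142.7  39.6] open 40.1 gf 14.9 F [-7.4 -1.1 13.2]
slide [-0.7 -0.1  0.3] dr [-0.0001 -0.0008  0.0005]
```

{"op": "servo_tool", "data": {
  "increments": [
    {"slide": [0, 0, -0.5], "dr": [0, 0, 0], "jaw": 1},
    {"slide": [0, 0, -0.5], "dr": [0, 0, 0], "jaw": 0.55},
    {"slide": [0, 0, -0.7], "dr": [0, 0, 0], "jaw": 0.5},
    {"slide": [0, 0, -0.7], "dr": [0, 0, 0], "jaw": 0.44},
    {"slide": [0, 0, -0.7], "dr": [0, 0, 0], "jaw": 0.38},
    {"slide": [0, 0, -0.7], "dr": [0, 0, 0], "jaw": 0.38},
    {"slide": [0, 0, -15], "dr": [0, 0, 0], "jaw": 0.38},
    {"slide": [0, 0, -50], "dr": [0, 0, 0], "jaw": 0.3},
    {"slide": [0, 0, -95], "dr": [0, 0, 0], "jaw": 0.3},
    {"slide": [0, 0, -140], "dr": [0, 0, 0], "jaw": 0.3},
    {"slide": [20, 10, -185], "dr": [0, 0, 0], "jaw": 0.3},
    {"slide": [50, 40, -215], "dr": [0, 0, 0], "jaw": 0.3},
    {"slide": [85, 75, -220], "dr": [0, 0, 0], "jaw": 0.3},
    {"slide": [120, 110, -220], "dr": [0, 0, 0], "jaw": 0.3},
    {"slide": [155, 145, -220], "dr": [0, 0, 0], "jaw": 0.3},
    {"slide": [190, 180, -220], "dr": [0, 0, 0], "jaw": 0.3},
    {"slide": [220, 210, -220], "dr": [0, 0, 0], "jaw": 0.3},
    {"slide": [220, 230, -220], "dr": [0, 0, 0], "jaw": 0.3},
    {"slide": [220, 230, -220], "dr": [0, 0, 0], "jaw": 0.3},
    {"slide": [220, 230, -220], "dr": [0, 0, 0], "jaw": 0.3}
  ]
}}

```text
t: 28.0
tool_pos: [0.4247, 0.3782, 0.4259]
orientation: [-0.039, -3.141, -0.0]
force: [0.4, 0.2, -0.7]
opening: 0.0648
gripper_force: 0.0
```

```bash
python3 - <<'E'
from h import *
im,d=read_camera('top'); p=camera_params('top'); X,ray,c=cloud('top',d,p)
save('top9',cv2.resize(im[100:300,100:500],None,fx=2,fy=2))
cv2
roi=np.zeros((480,640),bool); roi[140:212,220:420]=1
n,l,s,cen=cv2.connectedComponentsWithStats((roi&(X[...,2]>.026)&(X[...,2]<.12)).astype(np.uint8))
e=np.array([.0262,.9997])
for i in range(1,n):
    if s[i,4]<20: continue
    ys,xs=np.where(l==i); P=X[ys,xs]; r=cv2.minAreaRect((P[:,:2]*1000).astype(np.float32))
    q=np.array(r[0])-[635.2,-7.4]
    print(np.round(r[0],1),np.round(r[1],1),round(r[2],1),P[:,2].max().round(3),'tray x,y',(q@[e[1],-e[0]]).round(1),(q@e).round(1))
E
```

```text
[638.3 141.2] [79.3 39.7] 3.1 0.065 tray x,y -0.8 148.6
[636.2  41.8] [30.4 31. ] 61.4 0.077 tray x,y -0.3 49.2
[634.1 -58.1] [25.6 61.5] 88.5 0.06 tray x,y 0.2 -50.7
[ 631.8 -158. ] [30.8 70.7] 88.8 0.058 tray x,y 0.6 -150.6
```

View pics/top9.png

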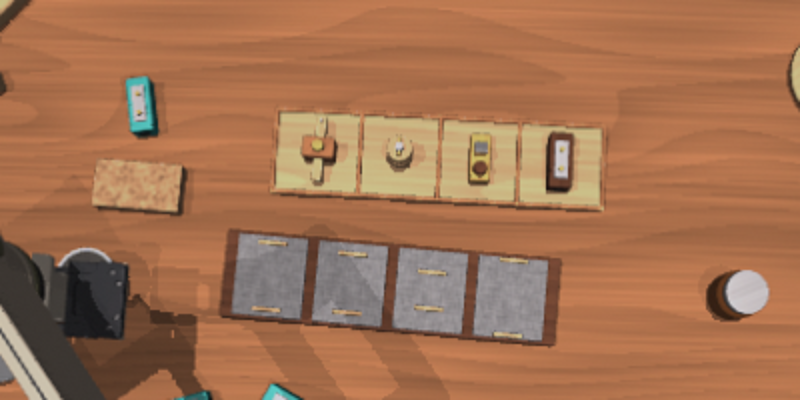

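All four tools stand upright in the tray in reverse order. Each is within 1.5 mm of its bay centre, and the jar, pot and sanding block are where they were.

```bash
python3 -c "
from plant import *
print(close_job())"
```

```text
the job is handed in; nothing more can be done
None
```

I handed the job in at about 28 s: gauge, clamp, plane and shaver stand upright from left to right in the tray, each within 1.5 mm of its bay centre, and the jar, pot and sanding block were left alone.

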